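# Close the beam enclosure with its lift-out panel

## Task

Close the open beam enclosure with its lift-out top panel, which lies beside it: carry the panel by its handle, tip it and tuck one end deep under the wide lip, let the other end down through the opening so that it lies flat on the ledges, then slide it back under the narrow lip until it is hard up against its stop and the interlock plunger is pressed in. Feel your way and do not force it: the thin sheet must never be pressed, knocked or dropped hard against the enclosure. Leave the panel closed and free of your hand, and everything else on the table where it is.

Things in the scene. Friction and masses are not known exactly. Their poses are not given: they have to be found in the camera images.
- enclosure: Open-topped aluminium sheet box bolted to the table, 256 mm long (its x), 140 mm wide (its y), 122 mm high, 4 mm walls. Origin at table level under the middle of the 168 mm long opening; z up; x points from its deep end to its shallow end, roughly away from the robot. Inner faces: end walls at x = -131.5 and +116 mm, side walls at y = -66 and +66 mm. Small optics inside stay below z = 71 mm.
- wide_lip (a point): Middle of the free edge, underside, of the wide lip, which covers the deep end: a level 3 mm sheet over enclosure x = -131.5 to -84 mm and the full width, underside at z = 119 mm, top at z = 122 mm. This point: (-84, 0, 119) mm in the enclosure.
- narrow_lip (a point): The same for the narrow lip over the shallow end, enclosure x = +84 to +116 mm: this point is (84, 0, 119) mm. Hidden under it an end stop stands on the ledge, its face 3 to 23 mm in front of the end wall (x = 93 to 113 mm), adjusted differently each time and not reported: find it by feel.
- ledge (a point): Middle of the inner edge of the ledge at the shallow end, top face: (74, 0, 85) mm in the enclosure. The level ledge runs all round inside at this height, 34 mm below the lips: from the shallow end wall in to x = +74 mm, from the deep end wall out to x = -72 mm, and 10 mm wide along both sides. The thin sheet takes a light push only: 30 N from the panel is too much.
- panel: Lift-out panel: aluminium plate 212 mm long (its x), 124 mm wide (its y), 5 mm thick, 0.3 to 0.55 kg, lying loose, handle up, the same either way round. Origin: centre of its underside, z up. Too long for the opening; with one end against the deep end wall the other clears the narrow lip's edge by 3.5 mm when level. Closed, it lies on the ledges (origin at enclosure z = 85 mm), both ends under the lips.
- handle (a point): Middle of the panel's bow handle: a flat-sided dark steel bar 12 mm thick (along the panel's x), 86 mm long (along its y), 14 mm high, on two round posts at y = -37 and +37 mm. This point is the bar's centre, 43 mm above the panel's underside. Grip it with the fingers closing along the panel's length.
- end_a (a point): Middle of the lower edge of one short end of the panel (panel x = -106 mm, y = 0, z = 0)
- end_b (a point): Middle of the lower edge of the other short end (panel x = +106 mm, y = 0, z = 0)
- interlock (a joint): Interlock plunger of 8 mm diameter in the middle of the end stop, standing 6 mm out of the stop's face: 0 = out, about 0.006 m = pressed in level with the face. Very light spring (under 1 N): the panel's own weight on the ledges holds it in once slid home.
- lens_mount_a: Rod-type lens mount on a 56 mm square black base, 190 mm tall, loose on the table. Not part of the job. Origin at the centre of its underside.
- lens_mount_b: A second lens mount, the same as the first. Not part of the job. Origin at the centre of its underside.
- laser_mount: Black 33 mm round laser head lying across a post on a square black base, 163 mm tall, loose. Not part of the job. Origin at the centre of its underside.
- target_screen: White 70 mm square screen on a post and a square black base, 198 mm tall, loose. Not part of the job. Origin at the centre of its underside.
- lens_tube: Small steel ring-shaped lens tube, 30 mm across, 32 mm tall, standing. Not part of the job. Origin at the centre of its underside.
- clamp_fork: Small steel slotted clamp, 60 mm long, lying flat, with a screw standing in it. Not part of the job. Origin at the centre of its underside.
- ball_driver: Hand driver 150 mm long, lying. Not part of the job. Origin at the centre of its underside.

How it is judged:
On the way, in this order (a step that is already met when the one before it is completed fails the run):
1. one end of the panel is tucked well under the wide lip while its other end is still above the narrow lip (((x of end_a in the frame of enclosure below -0.105 m and z of end_a in the frame of enclosure below 0.114 m and z of end_b in the frame of enclosure above 0.122 m) or (x of end_b in the frame of enclosure below -0.105 m and z of end_b in the frame of enclosure below 0.114 m and z of end_a in the frame of enclosure above 0.122 m))), for 0.1 s.
2. both ends of the panel are down inside, below the lips (z of each of end_a, end_b in the frame of enclosure below 0.1 m), for 0.1 s.
At the end, for the whole second after the job is handed in: The panel lies at rest, flat on the ledges (within 3 mm of ledge height and 0.03 rad of level), both ends under the lips, slid home so that its end holds the interlock plunger in by more than 4.5 of its 6 mm (within 1.5 mm of the stop) (z of panel in the frame of enclosure between 0.082 and 0.088 m and angle between panel's own z axis and vertical below 0.03 rad and x of panel in the frame of enclosure above -0.016 m and value of joint interlock above 0.0045 m and linear speed of panel below 0.01 m/s); the robot touches nothing.
It fails at once if the panel pressed or knocked against the enclosure, its lips, ledges or stop with more than 30 N (contact force between panel and enclosure above 30 N).
It fails at once if the robot itself pressing on the enclosure with more than 15 N (contact force between the arm and enclosure above 15 N).
It fails at once if a bystander shifted by more than 20 mm (distance of any of lens_mount_a, lens_mount_b, laser_mount, target_screen, lens_tube, clamp_fork, ball_driver from where it was at the start of the episode above 0.02 m).
It also fails if it takes over 58 s, if anything falls off the work surface, if the arm or the gripper's body presses on something with over 40 N, if the wrist force passes 120 N, or if a joint passes its speed limit or range.

## Robot

A 7-joint arm with a two-finger parallel gripper is mounted at the origin on the work surface. World frame = base frame: x ahead of the robot, y to its left, z up, the work surface at z = 0. Lengths are in m, angles in rad, forces in N, time in s.
With the tool pointing down it reaches from about 0.425 to 0.875 m from the base axis. Payload 9.9 kg.
Tool frame: the origin (TCP) lies on the front face of the gripper's body, between the roots of the fingers; the fingertips stand 73 mm ahead of it and the grasp point (between the pads) lies 54 mm ahead of it; y points along the fingers, z is the direction in which the jaws open and shut, and the axes are right-handed (so a half turn about y gives the same grasp; the last joint's range is limited). The gripper opens to 85 mm and grips with 20 to 120 N. Pads are 22 mm wide; open, the fingers measure 114 mm over their backs; the gripper's body (76 mm by 85 mm) begins 54 mm behind the grasp point. The pads swing forward as they close: fully open they stand 13 mm farther back than shut.
Start: joints at [-1.336, 0.576, 0.025, 1.437, -0.015, 1.129, -0.057], TCP at [0.212, 0.641, 0.304] pointing down, gripper open.
Joint ranges: [-2.76, 2.76], [-0.34, 2.15], [-1.52, 1.57], [0.19, 2.46], [-1.09, 4.23], [0.17, 1.99], [-2.82, 2.82]. Speed limits (rad/s): [2.22, 2.22, 3.01, 3.01, 3.14, 3.14, 3.14].

## Interface

Orientations are given as a 3x3 rotation matrix whose columns are the frame's x, y, z axes.
In Python, from rig import read_state, grab_frame, camera_model, job_done gives the robot as it stands.
- The arm moves only by the tool play_rows, never from a script. Its argument "deltas" is a list of rows, each a list of 7 numbers: the turn, a rotation vector about the tool's x, y, z in rad, then the shift along the tool's x, y, z in mm, then the closure, from 0 (fully open) to 1 (shut). A call has 1 to 12 rows; each row is the pose to reach, as a shift and turn from the pose commanded when the call began, along the tool's axes at that moment; what a row does not reach only later rows make up. A row lasts 1/8 s, in which the tool goes at most 62.5 mm and 10.7 degrees, less where a joint would pass 70% of its speed; a pose out of reach is approached as far as the arm can. A call with a gripper value outside its range is refused whole. The fingers move at their own pace and stop on an object; the grip force is fixed at half the most. Time passes only in rows, so rows that repeat a pose let the fingers close. It gives the time, the measured TCP pose, the force and the opening at its end, in the units of the state.
- read_state(): the state, without advancing time (a new reading comes with each control period).
- grab_frame(name): name is "side" or "top"; returns the picture (384x512x3 uint8, red, green, blue); there is no depth.
- camera_model(name): a dict with "mtx" (3x3 intrinsics, pixels), "R" (3x3) and "t" (3): a world point X has camera coordinates R X + t. Camera axes: x right, y down, z forward; pixel columns grow to the right and rows downward; lengths in m; the calibration is good to about 2 mm. A picture is of the moment at which its call begins. camera_model takes no time and is no camera call.
- job_done(): hands the job in, once; it reports no verdict.
The state is a dict: "t": time; "q": joint angles; "dq": joint speeds; "joint_efforts": joint torques, N m; "eef_pos": TCP position; "tool_rot": TCP orientation; "force": force on the tool from outside, world axes, zero at the start; "ft_torque": the same for the moment, N m; "grip_width": finger opening in m.
Only numpy, scipy, OpenCV 4.12 (cv2) and the standard library are available. Lean on these libraries where they do the work, as an engineer would, in place of code of your own. Each camera call takes 0.05 s, during which the arm holds its last target. There are 200 camera calls.

## Working session

There is one attempt and no reset: what is moved stays moved. The work goes in short steps, Python scripts to look and compute and a tool call to move; the robot and the scene stay as the last step left them, time stands still between calls to the robot, and variables do not carry over. Pictures are saved under pics/ and viewed, about 8 in all and at most 12, crops included, and the job is handed in when it is done.

Besides the shell and the picture viewer there is one more tool, called after "Call:" by a JSON object that holds its "method" and its "body", one argument or row to a line. play_rows: Moves the arm, as the interface text tells. Its arguments: {"type":"object","properties":{"deltas":{"type":"array","items":{"type":"array","items":{"type":"number"}}}},"required":["deltas"]}

```bash
ls; mkdir -p pics
python3 - <<'E'
from rig import *
import cv2,numpy as np
np.set_printoptions(precision=4,suppress=True)
for n in("side","top"):
    cv2.imwrite(f"pics/{n}0.png",cv2.resize(grab_frame(n)[:,:,::-1],(800,600),interpolation=cv2.INTER_CUBIC)); m=camera_model(n); print(n,m); print(-np.array(m["R"]).T@m["t"])
s=read_state();print({k:np.array(v) for k,v in s.items()})
E
```

```text
pics
side {'mtx': array([[439.3835,   0.    , 251.5557],
       [  0.    , 439.3835, 197.2245],
       [  0.    ,   0.    ,   1.    ]]), 'R': array([[ 0.9204, -0.391 ,  0.0012],
       [-0.2819, -0.6657, -0.691 ],
       [ 0.271 ,  0.6356, -0.7229]]), 't': array([-0.5333,  0.2259,  1.1353])}
[ 0.2468 -0.7797  0.9775]
top {'mtx': array([[353.4776,   0.    , 255.3456],
       [  0.    , 353.4776, 191.1059],
       [  0.    ,   0.    ,   1.    ]]), 'R': array([[-0.0274, -0.9996, -0.0009],
       [-0.9948,  0.0273, -0.098 ],
       [ 0.098 , -0.0018, -0.9952]]), 't': array([0.0106, 0.5908, 1.261 ])}
[ 0.4644 -0.0034  1.3128]
{'t': array(0.1), 'q': array([-1.3358,  0.5764,  0.0248,  1.4378, -0.015 ,  1.129 , -0.0565]), 'dq': array([ 0.0003, -0.0027,  0.0012, -0.001 ,  0.0002, -0.0006, -0.0005]), 'joint_efforts': array([  0.0047, -76.731 ,   2.2573, -28.6604,   0.0158,   0.0088,
        -0.    ]), 'eef_pos': array([0.2115, 0.6407, 0.3032]), 'tool_rot': array([[ 0.9496, -0.0004,  0.3134],
       [-0.3134, -0.0014,  0.9496],
       [ 0.0001, -1.    , -0.0014]]), 'force': array([ 0.8212,  0.6548, -0.3418]), 'ft_torque': array([-0.0365, -0.0001,  0.0095]), 'grip_width': array(0.0855)}
```

View pics/side0.png

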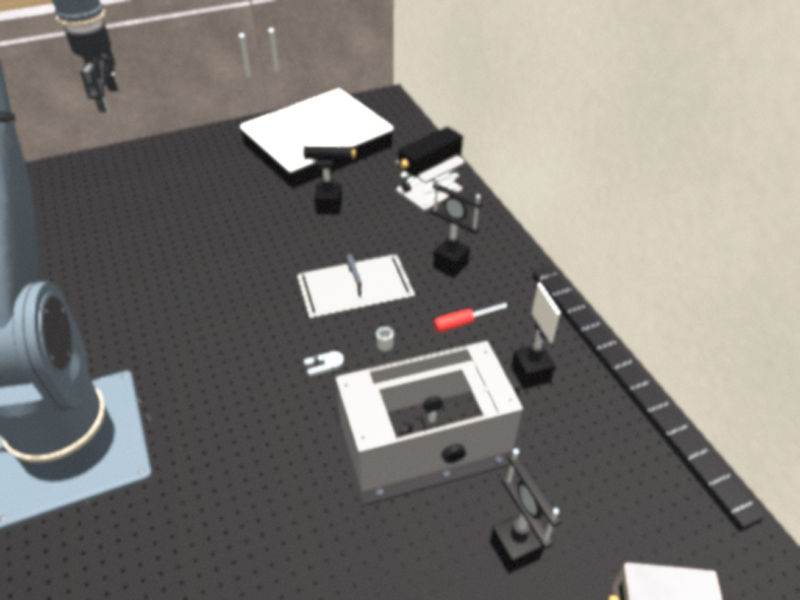

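View pics/top0.png

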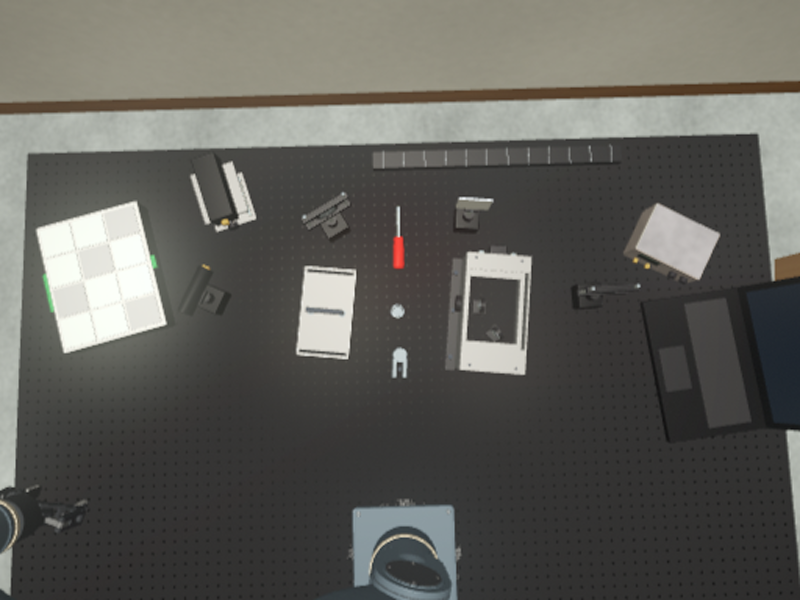

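The side view shows the panel at about (355,285), with the handle at (356,275), and the enclosure at (430,420). In the top view the panel is at (326,312) and the enclosure at (497,313). The bystanders lie around them. Next I'll take enlarged crops.

Run:
```python
from rig import *
import cv2,numpy as np
def crop(n,x,y,w,h,k):
    im=grab_frame(n)[y:y+h,x:x+w,::-1]
    im=cv2.resize(im,None,fx=k,fy=k,interpolation=cv2.INTER_CUBIC)
    for i in range(0,w,10):
        cv2.line(im,(i*k,0),(i*k,6),(0,255,255),1)
        if i%20==0: cv2.putText(im,str(x+i),(i*k,16),0,.35,(0,255,255),1)
    for i in range(0,h,10):
        cv2.line(im,(0,i*k),(6,i*k),(0,255,255),1)
        if i%20==0: cv2.putText(im,str(y+i),(2,i*k+10),0,.35,(0,255,255),1)
    return im
cv2.imwrite("pics/t1.png",crop("top",180,150,170,100,4))
cv2.imwrite("pics/s1.png",crop("side",185,160,160,150,4))
```

```text
(no output)
```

View pics/t1.png

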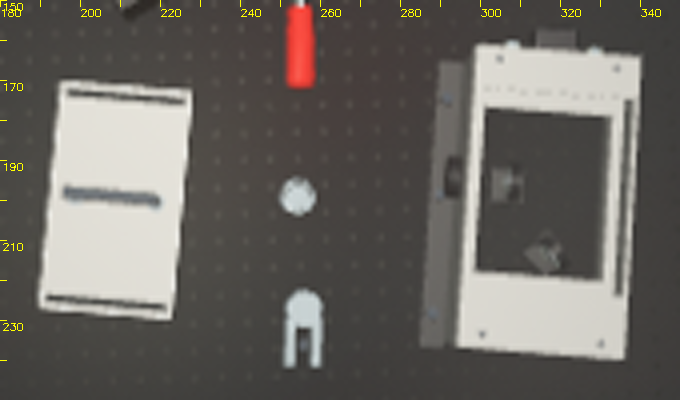

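View pics/s1.png

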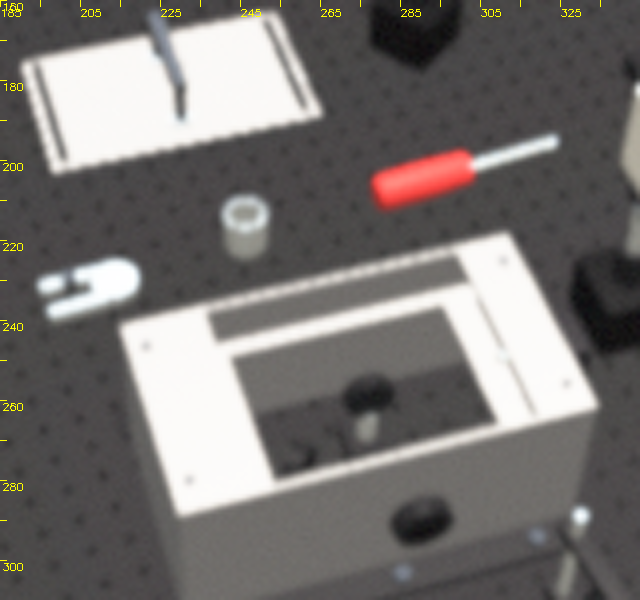

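The crops show the enclosure top corners clearly: top crop (475,45), (641,57), (625,359), (456,346) and side crop (510,235), (598,405), (179,515), (121,324). The panel corners and the handle bar (top crop (112,196), side crop (167,47)) are also readable. The wide lip is on the robot side. Next I'll triangulate.

```bash
cat > h.py <<'E'
from rig import *
import cv2,numpy as np
np.set_printoptions(precision=4,suppress=True)
C={n:camera_model(n) for n in("side","top")}
P={n:np.array(c["mtx"])@np.c_[c["R"],np.array(c["t"])] for n,c in C.items()}
def tri(t,s):
    X=cv2.triangulatePoints(P["top"],P["side"],np.float64(t).T,np.float64(s).T); return (X[:3]/X[3]).T
def proj(n,X):
    x=np.c_[X,np.ones(len(X))]@P[n].T; return x[:,:2]/x[:,2:]
def onz(n,p,z):
    M=P[n]; H=np.c_[M[:,0],M[:,1],M[:,2]*z+M[:,3]]
    x=np.linalg.solve(H,np.c_[p,np.ones(len(p))].T); return (x[:2]/x[2]).T
E
cat > m.py <<'E'
from h import *
from scipy.optimize import least_squares
T=lambda a:np.array([180,150])+(np.array(a)+.5)/4-.5
S=lambda a:np.array([185,160])+(np.array(a)+.5)/4-.5
def fit(name,t,s,loc):
    t,s=T(t),S(s);X=tri(t,s);print(name,"tri\n",X)
    def w(p): c,d=np.cos(p[3]),np.sin(p[3]); return loc@np.array([[c,d,0],[-d,c,0],[0,0,1]])+p[:3]
    f=lambda p:np.r_[(proj("top",w(p))-t).ravel(),(proj("side",w(p))-s).ravel()]
    r=least_squares(f,[*X.mean(0),0]);print(" fit",r.x,"rms px",np.sqrt(np.mean(r.fun**2)))
# order: far-left(+x,+y), far-right, near-right, near-left
fit("enc",[(475,45),(641,57),(625,359),(456,346)],[(510,235),(598,405),(179,515),(121,324)],
 np.array([[.120,.07,.122],[.120,-.07,.122],[-.1355,-.07,.122],[-.1355,.07,.122]]))
fit("panel",[(61,81),(192,91),(173,319),(40,307)],[(276,12),(321,115),(55,172),(22,63)],
 np.array([[.106,.062,.005],[.106,-.062,.005],[-.106,-.062,.005],[-.106,.062,.005]]))
print("handle",tri(T([(64,190),(160,200),(112,196)]),S([(155,15),(180,82),(167,47)])))
E
python3 m.py
```

```text
enc tri
 [[ 0.6825 -0.1558  0.1194]
 [ 0.6663 -0.2958  0.1224]
 [ 0.4114 -0.2694  0.1225]
 [ 0.4267 -0.1291  0.1229]]
 fit [ 0.5541 -0.2135  0.0002 -0.1071] rms px 0.26621902137429115
panel tri
 [[0.6793 0.2181 0.0055]
 [0.6661 0.0963 0.0026]
 [0.4547 0.1177 0.0044]
 [0.4681 0.2398 0.0066]]
 fit [ 0.567   0.168  -0.0002 -0.1071] rms px 0.1875349757338549
handle [[0.5723 0.2098 0.0465]
 [0.5603 0.1229 0.0548]
 [0.5657 0.1659 0.0519]]
```

```bash
cat >> h.py <<'E'
from scipy.spatial.transform import Rotation as Ro
ENC=np.array([.5541,-.2135,0.0002]); YAW=-.1071
B=np.array([[0,0,1],[-1,0,0],[0,-1,0.]])  # tool axes in panel frame
G=np.array([0,0,.097])                    # TCP in panel frame
def tool(o,tilt,yaw=YAW):  # panel origin world, tilt = +x end up (deg)
    Rp=Ro.from_euler('ZY',[yaw,-np.radians(tilt)]).as_matrix()
    return Rp@B,np.array(o)+Rp@G
def enc(x,y,z): return ENC+Ro.from_euler('z',YAW).apply([x/1e3,y/1e3,z/1e3])
def delta(R,p,s=None):
    s=s or read_state(); R0=np.array(s["tool_rot"])
    return np.r_[Ro.from_matrix(R0.T@R).as_rotvec(),R0.T@(p-s["eef_pos"])*1e3].round(4)
def now():  # panel (if held) in the enclosure frame, mm / deg
    s=read_state(); Rp=np.array(s["tool_rot"])@B.T; o=s["eef_pos"]-Rp@G
    e=Ro.from_euler('z',YAW).inv(); Re=e.as_matrix()@Rp; oe=e.apply(o-ENC)*1e3
    ea,eb=[oe+Re@[v,0,0] for v in(-106,106)]
    print("t",round(float(s["t"]),2),"o",oe.round(1),"a",ea.round(1),"b",eb.round(1),"tilt",np.degrees(np.arctan2(Re[2,0],Re[0,0])).round(2),
     "roll",np.degrees(Re[2,1]).round(2),"yaw",np.degrees(Re[1,0]).round(2),"F",np.array(s["force"]).round(2),"M",np.array(s["ft_torque"]).round(2),"w",s["grip_width"])
E
python3 - <<'E'
from h import *
for z in(.1,.0): print(delta(*tool([.567,.167,z],0)))
E
```

```text
[   0.0008    1.3591    0.0007  486.0906  106.741  -338.4175]
[   0.0008    1.3591    0.0007  486.0832  206.7409 -338.3177]
```

Call:
{"method": "play_rows", "body": {
  "deltas": [
    [0.0008,1.359,0.0007,486,0,-338,0],
    [0.0008,1.359,0.0007,486,0,-338,0],
    [0.0008,1.359,0.0007,486,0,-338,0],
    [0.0008,1.359,0.0007,486,0,-338,0],
    [0.0008,1.359,0.0007,486,0,-338,0],
    [0.0008,1.359,0.0007,486,0,-338,0],
    [0.0008,1.359,0.0007,486,0,-338,0],
    [0.0008,1.359,0.0007,486,0,-338,0],
    [0.0008,1.359,0.0007,486,0,-338,0],
    [0.0008,1.359,0.0007,486,0,-338,0],
    [0.0008,1.359,0.0007,486,60,-338,0.3],
    [0.0008,1.359,0.0007,486,106,-338,0.3]
  ]
}}

```text
t: 1.7
eef_pos: [0.567, 0.1672, 0.1963]
tool_rot: [[-0.108, 0.0, 0.994], [-0.994, 0.001, -0.108], [-0.001, -1.0, -0.0]]
force: [0.8, 1.3, -1.0]
grip_width: 0.0601
```

Run:
```python
from h import *
print(delta(*tool([.567,.167,.05],0)),delta(*tool([.567,.167,0.0],0)));now()
cv2.imwrite("pics/s2.png",cv2.resize(grab_frame("side")[130:270,140:300,::-1],None,fx=4,fy=4,interpolation=cv2.INTER_CUBIC))
```

```text
[ 0.     -0.0007 -0.0011  0.2708 49.2689  0.0188] [ 0.     -0.0007 -0.0011  0.3239 99.2689  0.0197]
t 1.7 o [-27.9 380.   99.1] a [-133.9  380.1   99.1] b [ 78.1 379.9  99.1] tilt -0.0 roll 0.06 yaw -0.04 F [ 0.8   1.31 -0.97] M [-0.01 -0.03 -0.02] w 0.06010801285314979
```

View pics/s2.png

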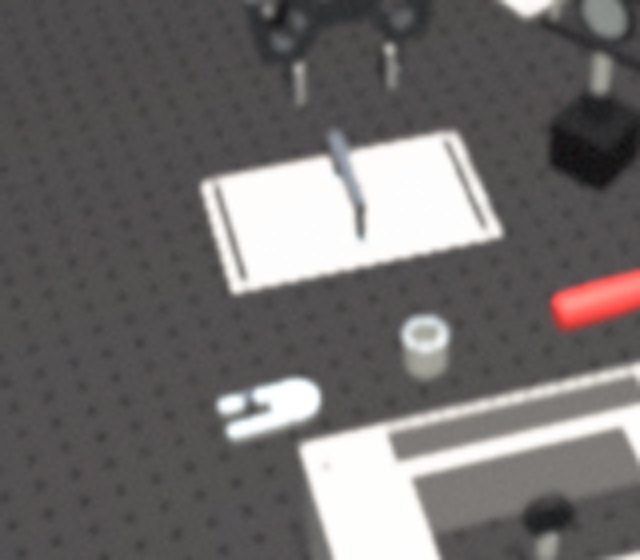

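The open fingertips, at (300,85) and (390,70), straddle the handle at (345,165) in line with the panel's length. I'll go down and grip.

Call:
{"method": "play_rows", "body": {
  "deltas": [
    [0,0,0,0,35,0,0.3],
    [0,0,0,0,70,0,0.3],
    [0,0,0,0,90,0,0.3],
    [0,0,0,0,98,0,0.3],
    [0,0,0,0,98,0,0.3],
    [0,0,0,0,98,0,1],
    [0,0,0,0,98,0,1],
    [0,0,0,0,98,0,1],
    [0,0,0,0,98,0,1],
    [0,0,0,0,98,0,1]
  ]
}}

```text
t: 3.0
eef_pos: [0.5673, 0.168, 0.1007]
tool_rot: [[-0.107, 0.001, 0.994], [-0.994, 0.002, -0.107], [-0.002, -1.0, 0.001]]
force: [-1.3, 1.0, 5.9]
grip_width: 0.0107
```

```bash
python3 -c "
from h import *
now(); print(delta(*tool([.567,.168,.12],0)), delta(*tool([.567,.168,.2],0)))"
```

```text
t 3.0 o [-27.6 380.8   3.5] a [-133.6  380.8    3.4] b [ 78.4 380.8   3.6] tilt 0.04 roll 0.09 yaw 0.0 F [-1.33  0.96  5.85] M [ 0.04  0.32 -0.02] w 0.010748536245575247
[  -0.0007    0.       -0.0016   -0.2018 -116.3101   -0.2183] [  -0.0007    0.       -0.0016   -0.3314 -196.31     -0.1617]
```

```bash
sed -i 's/^G=.*/G=np.array([0,0,.1005])/' h.py
```

Call:
{"method": "play_rows", "body": {
  "deltas": [
    [0,0,0,0,-10,0,1],
    [0,0,0,0,-25,0,1],
    [0,0,0,0,-50,0,1],
    [0,0,0,0,-90,0,1],
    [0,0,0,0,-140,0,1],
    [0,0,0,0,-190,0,1],
    [0,0,0,0,-200,0,1],
    [0,0,0,0,-200,0,1],
    [0,0,0,0,-200,0,1]
  ]
}}

```text
t: 4.12
eef_pos: [0.5662, 0.1676, 0.2983]
tool_rot: [[-0.107, -0.003, 0.994], [-0.994, 0.0, -0.107], [0.0, -1.0, -0.003]]
force: [-0.1, 0.3, -4.5]
grip_width: 0.0104
```

```bash
python3 -c "
from h import *
now()
for a in ((-5,150,205,0),(-5,0,205,20),(-5,0,175,20)): print(delta(*tool(enc(*a[:3]),a[3])))"
```

```text
t 4.12 o [-29.  380.2 197.6] a [-135.   380.2  197.9] b [ 77.  380.2 197.3] tilt -0.15 roll -0.01 yaw 0.02 F [-0.07  0.33 -4.51] M [ 0.01 -0.01  0.03] w 0.010404936813475112
[  0.0026   0.0003   0.0002 230.2234  -7.4253  23.6221]
[  0.3516   0.0003   0.0002 380.2124  -1.2414 -10.777 ]
[  0.3516   0.0003   0.0002 380.2054  28.7585 -10.7002]
```

```bash
python3 -c "
from h import *
for a in ((30,0,205,20),): print(delta(*tool(enc(*a[:3]),a[3])))"
```

```text
[  0.3516   0.0003   0.0002 380.2221  -1.3311  24.2229]
```

Call:
{"method": "play_rows", "body": {
  "deltas": [
    [0.03,0,0,20,0,2,1],
    [0.06,0,0,60,0,4,1],
    [0.1,0,0,105,0,7,1],
    [0.15,0,0,150,0,10,1],
    [0.2,0,0,195,0,13,1],
    [0.25,0,0,240,-1,16,1],
    [0.3,0,0,285,-1,19,1],
    [0.33,0,0,325,-1,22,1],
    [0.35,0,0,360,-1,24,1],
    [0.3516,0,0,380,-1,24,1],
    [0.3516,0,0,380,-1,24,1],
    [0.3516,0,0,380,-1,24,1]
  ]
}}

```text
t: 5.62
eef_pos: [0.55, -0.2119, 0.2993]
tool_rot: [[-0.106, 0.34, 0.934], [-0.994, -0.035, -0.1], [-0.002, -0.94, 0.342]]
force: [0.5, 1.0, -4.7]
grip_width: 0.0108
```

Run:
```python
from h import *
now()
s=read_state();R=np.array(s["tool_rot"])@B.T;o=s["eef_pos"]-R@G
pts=np.array([[x,y,5] for x,y in((106,62),(106,-62),(-106,-62),(-106,62))])/1e3
W=o+pts@R.T
for n,(x,y,w,h) in {"top":(250,130,130,130),"side":(190,90,190,210)}.items():
    k=4 if n=="top" else 2.8
    im=cv2.resize(grab_frame(n)[y:y+h,x:x+w,::-1],None,fx=k,fy=k,interpolation=cv2.INTER_CUBIC)
    q=((proj(n,W)-[x,y]+.5)*k).astype(int)
    for p in q: cv2.circle(im,tuple(map(int,p)),3,(0,0,255),1)
    cv2.imwrite(f"pics/{n}3.png",im)
a,b=cv2.imread("pics/top3.png"),cv2.imread("pics/side3.png")
c=np.zeros((max(a.shape[0],b.shape[0]),a.shape[1]+b.shape[1],3),np.uint8);c[:a.shape[0],:a.shape[1]]=a;c[:b.shape[0],a.shape[1]:]=b
f=min(800/c.shape[1],600/c.shape[0]);cv2.imwrite("pics/c3.png",cv2.resize(c,None,fx=f,fy=f,interpolation=cv2.INTER_AREA));print(f)
```

```text
t 5.62 o [ 30.1   1.4 204.6] a [-69.5   1.4 168.4] b [129.7   1.4 240.9] tilt 20.0 roll 0.1 yaw 0.0 F [ 0.54  1.01 -4.72] M [ 0.1   0.75 -0.02] w 0.010780319104079804
0.7604562737642585
```

View pics/c3.png

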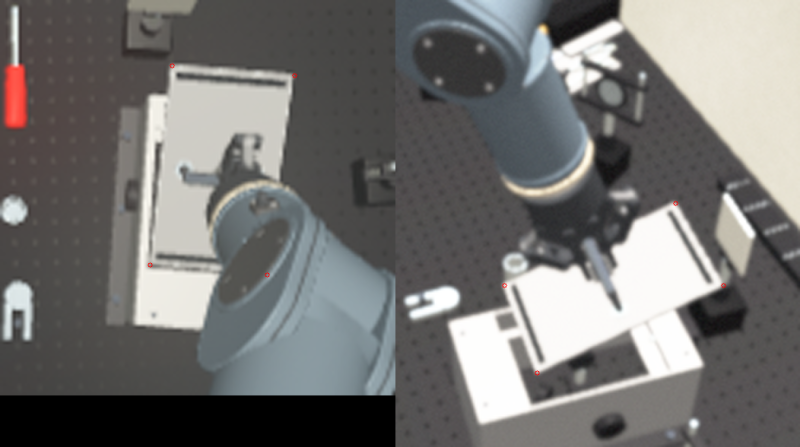

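Predicted panel corners (red circles) fall on the seen corners in both views: side (537,373), (724,285), (676,203) and top (172,66), (294,74). The grip model and the lateral alignment both hold. I'll lower it into the opening.

```bash
python3 -c "
from h import *
for a in ((30,0,148.4,20),(-28,0,127.3,20)): print(delta(*tool(enc(*a[:3]),a[3])))"
```

```text
[ -0.0011   0.0012  -0.0021   1.748   53.1082 -19.8989]
[ -0.0011   0.0012  -0.0021   1.6756  53.0325 -81.6176]
```

Call:
{"method": "play_rows", "body": {
  "deltas": [
    [-0.001,0.001,-0.002,1.7,10,-4,1],
    [-0.001,0.001,-0.002,1.7,25,-9.5,1],
    [-0.001,0.001,-0.002,1.7,40,-15,1],
    [-0.001,0.001,-0.002,1.7,48,-18,1],
    [-0.001,0.001,-0.002,1.7,53,-20,1],
    [-0.001,0.001,-0.002,1.7,53,-20,1]
  ]
}}

```text
t: 6.48
eef_pos: [0.5497, -0.2143, 0.2437]
tool_rot: [[-0.108, 0.341, 0.934], [-0.994, -0.038, -0.102], [0.001, -0.939, 0.343]]
force: [0.6, 0.2, -3.8]
grip_width: 0.0108
```

```bash
python3 -c "
from h import *
now()
for a in ((-18,0,131,20),(-28,0,127.3,20),): print(delta(*tool(enc(*a[:3]),a[3])))"
```

```text
t 6.47 o [ 30.2  -1.4 149.1] a [-69.4  -1.3 112.7] b [129.7  -1.5 185.5] tilt 20.08 roll -0.03 yaw -0.07 F [ 0.65  0.15 -3.75] M [0.1  0.79 0.02] w 0.01083951202191079
[ -0.0014  -0.0012   0.001   -1.2452   0.4464 -51.3366]
[ -0.0014  -0.0012   0.001   -1.2323   0.4884 -61.9991]
```

Call:
{"method": "play_rows", "body": {
  "deltas": [
    [0,0,0,-0.6,0,-8,1],
    [0,0,0,-0.6,0,-18,1],
    [0,0,0,-0.6,0,-28,1],
    [0,0,0,-0.6,0,-38,1],
    [0,0,0,-0.6,0,-46,1],
    [0,0,0,-0.6,0,-51,1],
    [0,0,0,-0.6,0,-51,1]
  ]
}}

```text
t: 7.35
eef_pos: [0.5019, -0.2087, 0.2263]
tool_rot: [[-0.109, 0.341, 0.934], [-0.994, -0.038, -0.102], [0.0, -0.939, 0.344]]
force: [0.6, 0.1, -3.7]
grip_width: 0.0107
```

```bash
python3 -c "
from h import *
now()
for a in ((-24,0,126.5,20),(-24,0,120,17)): print(delta(*tool(enc(*a[:3]),a[3])))"
```

```text
t 7.35 o [-17.9  -0.9 131.7] a [-117.4   -0.7   95.3] b [ 81.7  -1.1 168.1] tilt 20.09 roll -0.03 yaw -0.09 F [ 0.58  0.1  -3.66] M [0.1  0.73 0.01] w 0.010660414790775471
[-0.0016 -0.0016  0.0011 -0.7849  2.8066 -7.3652]
[-0.054  -0.0017  0.001  -0.7966  9.0572 -4.3385]
```

Step 1's conditions are met (end_a x=-117, z=95; end_b z=168) with no contact. I'll reduce the tilt to 12° next, then feel for the deep wall.

```bash
python3 -c "
from h import *
for a in ((-20.3,.5,111.5,12),): print(delta(*tool(enc(*a[:3]),a[3])))"
```

```text
[-0.1412 -0.0017  0.001  -1.3228 19.1646  4.9414]
```

Call:
{"method": "play_rows", "body": {
  "deltas": [
    [-0.025,-0.0017,0.001,-0.8,3.2,0.8,1],
    [-0.05,-0.0017,0.001,-0.8,6.5,1.7,1],
    [-0.075,-0.0017,0.001,-0.8,10,2.6,1],
    [-0.1,-0.0017,0.001,-0.8,13.5,3.5,1],
    [-0.125,-0.0017,0.001,-0.8,17,4.4,1],
    [-0.141,-0.0017,0.001,-0.8,19,4.9,1],
    [-0.141,-0.0017,0.001,-0.8,19,4.9,1]
  ]
}}

```text
t: 8.22
eef_pos: [0.5135, -0.209, 0.21]
tool_rot: [[-0.106, 0.207, 0.973], [-0.994, -0.022, -0.104], [0.0, -0.978, 0.208]]
force: [-0.2, 0.1, -4.4]
grip_width: 0.0105
```

```bash
python3 -c "
from h import *
now()
for a in ((-25.3,.5,111.5,12),): print(delta(*tool(enc(*a[:3]),a[3])))"
```

```text
t 8.22 o [-19.9   0.2 111.5] a [-123.6    0.1   89.5] b [ 83.8   0.2 133.5] tilt 11.99 roll -0.01 yaw 0.04 F [-0.18  0.12 -4.36] M [ 0.03  0.44 -0.04] w 0.010531508336670636
[ 0.0001  0.0007  0.0001 -0.3258 -1.124  -5.2614]
```

Call:
{"method": "play_rows", "body": {
  "deltas": [
    [0,0,0,0,-0.2,-1,1],
    [0,0,0,0,-0.4,-2,1],
    [0,0,0,0,-0.6,-3,1],
    [0,0,0,0,-0.8,-4,1],
    [0,0,0,0,-1,-4.9,1],
    [0,0,0,0,-1,-4.9,1]
  ]
}}

```text
t: 8.98
eef_pos: [0.5082, -0.2085, 0.2102]
tool_rot: [[-0.107, 0.207, 0.973], [-0.994, -0.022, -0.104], [0.0, -0.978, 0.208]]
force: [-1.2, 0.5, -4.6]
grip_width: 0.0111
```

```bash
python3 -c "
from h import *
now()"
```

```text
t 8.97 o [-25.2   0.1 111.7] a [-128.9    0.    89.6] b [ 78.5   0.1 133.8] tilt 12.02 roll -0.0 yaw 0.02 F [-1.2   0.46 -4.63] M [ 0.03  0.48 -0.01] w 0.011067314876060098
```

Call:
{"method": "play_rows", "body": {
  "deltas": [
    [0,0,0,0,-0.2,-1,1],
    [0,0,0,0,-0.2,-1,1],
    [0,0,0,0,-0.4,-2,1],
    [0,0,0,0,-0.4,-2,1]
  ]
}}

```text
t: 9.48
eef_pos: [0.5066, -0.2082, 0.2103]
tool_rot: [[-0.106, 0.208, 0.972], [-0.994, -0.022, -0.104], [0.0, -0.978, 0.209]]
force: [1.9, -0.2, -4.1]
grip_width: 0.0107
```

```bash
python3 -c "
from h import *
now()"
```

```text
t 9.47 o [-26.8   0.1 111.8] a [-130.5    0.1   89.7] b [ 76.9   0.2 134. ] tilt 12.06 roll -0.01 yaw 0.03 F [ 1.87 -0.17 -4.12] M [0.11 0.11 0.07] w 0.010722418186734514
```

The panel touches the wall at end_a x=-130.3 (upper corner -131.4), which matches the model. I'll back off about 1.5 mm and let the far end down.

```bash
python3 -c "
from h import *
for t,x,z in ((12,-129,88),(9,-129,87),(7,-128.8,87),(4,-128.5,87)):
  c,s=np.cos(np.radians(t)),np.sin(np.radians(t)); print(delta(*tool(enc(x+106*c,.1,z+106*s),t)))"
```

```text
[-0.0011  0.0005  0.0001  0.0423  2.0774  1.1787]
[-0.0534  0.0005  0.0001  0.0443  8.746   6.0783]
[-0.0883  0.0005  0.0001  0.0457 12.7268  9.511 ]
[-0.1407  0.0005  0.0001  0.0478 18.9038 14.3975]
```

Call:
{"method": "play_rows", "body": {
  "deltas": [
    [-0.001,0,0,0,1,1.6,1],
    [-0.001,0,0,0,2,1.6,1],
    [-0.02,0,0,0,4.4,3.4,1],
    [-0.037,0,0,0,6.6,5,1],
    [-0.053,0,0,0,8.7,6.5,1],
    [-0.07,0,0,0,10.6,8.1,1],
    [-0.07,0,0,0,10.6,8.1,1]
  ]
}}

```text
t: 10.35
eef_pos: [0.5168, -0.2092, 0.2012]
tool_rot: [[-0.106, 0.138, 0.985], [-0.994, -0.015, -0.105], [0.0, -0.99, 0.139]]
force: [0.4, 0.1, -4.4]
grip_width: 0.0105
```

```bash
python3 -c "
from h import *
now()
for t,x,z in ((7,-128.9,87),(4,-128.7,87),(2,-128.3,87)):
  c,s=np.cos(np.radians(t)),np.sin(np.radians(t)); print(delta(*tool(enc(x+106*c,.1,z+106*s),t)))"
```

```text
t 10.35 o [-23.6   0.2 101.5] a [-128.6    0.1   86.8] b [ 81.4   0.3 116.2] tilt 7.98 roll -0.02 yaw 0.06 F [ 0.44  0.06 -4.37] M [ 0.02  0.3  -0.02] w 0.010454195682500583
[-0.0171  0.001   0.0002  0.1555  1.5859  1.4119]
[-0.0695  0.001   0.0002  0.1596  7.3858  6.6264]
[-0.1044  0.001   0.0002  0.1623 11.4318 10.1959]
```

Call:
{"method": "play_rows", "body": {
  "deltas": [
    [-0.017,0,0,0,1.6,1.4,1],
    [-0.035,0,0,0,3.6,3.2,1],
    [-0.052,0,0,0,5.5,4.9,1],
    [-0.07,0,0,0,7.4,6.6,1],
    [-0.087,0,0,0,9.4,8.4,1],
    [-0.104,0,0,0,11.4,10.2,1],
    [-0.104,0,0,0,11.4,10.2,1]
  ]
}}

```text
t: 11.22
eef_pos: [0.5283, -0.2105, 0.1913]
tool_rot: [[-0.106, 0.035, 0.994], [-0.994, -0.004, -0.106], [0.0, -0.999, 0.035]]
force: [-0.7, 0.2, -5.2]
grip_width: 0.0104
```

```bash
python3 -c "
from h import *
now()
for t,x,z in ((0,-127,87),(0,-124,85.5)):
  c,s=np.cos(np.radians(t)),np.sin(np.radians(t)); print(delta(*tool(enc(x+106*c,.1,z+106*s),t)))"
```

```text
t 11.22 o [-22.4   0.2  90.7] a [-128.4    0.1   86.9] b [83.5  0.3 94.4] tilt 2.02 roll -0.01 yaw 0.04 F [-0.67  0.22 -5.16] M [-0.03  0.09 -0.  ] w 0.010379136167324592
[-0.0352  0.0008  0.0002  0.135   3.7784  4.8306]
[-0.0352  0.0008  0.0002  0.1369  5.3831  7.7759]
```

Call:
{"method": "play_rows", "body": {
  "deltas": [
    [-0.012,0,0,0,1.3,1.6,1],
    [-0.024,0,0,0,2.6,3.2,1],
    [-0.035,0,0,0,3.8,4.8,1],
    [-0.035,0,0,0,3.8,4.8,1],
    [-0.035,0,0,0,4.4,4.8,1],
    [-0.035,0,0,0,5,4.8,1],
    [-0.035,0,0,0,5.4,4.8,1],
    [-0.035,0,0,0,5.4,4.8,1]
  ]
}}

```text
t: 12.22
eef_pos: [0.5329, -0.2111, 0.1864]
tool_rot: [[-0.107, 0.001, 0.994], [-0.994, -0.0, -0.107], [0.0, -1.0, 0.001]]
force: [-0.7, 0.8, -5.6]
grip_width: 0.011
```

```bash
python3 -c "
from h import *
now()"
```

```text
t 12.22 o [-21.2   0.1  85.7] a [-127.2    0.1   85.6] b [84.8  0.2 85.8] tilt 0.04 roll -0.0 yaw 0.02 F [-0.75  0.81 -5.63] M [ 0.01 -0.03  0.01] w 0.011033920876910524
```

Call:
{"method": "play_rows", "body": {
  "deltas": [
    [0,0,0,0,0,1,1],
    [0,0,0,0,0,3,1],
    [0,0,0,0,0,5,1],
    [0,0,0,0,0,7,1],
    [0,0,0,0,0,8,1],
    [0,0,0,0,0,8,1]
  ]
}}

```text
t: 12.98
eef_pos: [0.5409, -0.2119, 0.1864]
tool_rot: [[-0.106, 0.001, 0.994], [-0.994, -0.0, -0.106], [0.0, -1.0, 0.001]]
force: [-1.2, -0.0, -4.5]
grip_width: 0.0106
```

Call:
{"method": "play_rows", "body": {
  "deltas": [
    [0,0,0,0,0,0.8,1],
    [0,0,0,0,0,1.6,1],
    [0,0,0,0,0,2.4,1],
    [0,0,0,0,0,3,1],
    [0,0,0,0,0,3,1]
  ]
}}

```text
t: 13.6
eef_pos: [0.5427, -0.2123, 0.1862]
tool_rot: [[-0.107, -0.002, 0.994], [-0.994, 0.0, -0.107], [-0.0, -1.0, -0.002]]
force: [-6.2, 0.4, -1.9]
grip_width: 0.0108
```

```bash
python3 -c "
from h import *
now()"
```

```text
t 13.6 o [-11.6   0.   85.5] a [-117.6    0.    85.6] b [94.4  0.  85.3] tilt -0.09 roll 0.02 yaw -0.0 F [-6.19  0.37 -1.9 ] M [0.04 1.15 0.06] w 0.010792137211108473
```

Call:
{"method": "play_rows", "body": {
  "deltas": [
    [0,0,0,0,0,0.5,1],
    [0,0,0,0,0,1,1],
    [0,0,0,0,0,1,1]
  ]
}}

```text
t: 13.98
eef_pos: [0.5428, -0.2123, 0.1861]
tool_rot: [[-0.107, -0.003, 0.994], [-0.994, 0.001, -0.107], [-0.001, -1.0, -0.003]]
force: [-8.0, 0.9, 0.4]
grip_width: 0.0108
```

```bash
python3 -c "
from h import *
now()"
```

```text
t 13.97 o [-11.7   0.   85.4] a [-117.7    0.    85.7] b [94.3 -0.  85. ] tilt -0.19 roll 0.04 yaw -0.02 F [-8.02  0.93  0.45] M [0.2  1.82 0.09] w 0.010765226866012874
```

Hard contact at panel x=-11.7 (end at 94.4 mm) means the stop is found. I'll settle the panel onto the ledges with a light push kept on.

Call:
{"method": "play_rows", "body": {
  "deltas": [
    [0.003,0,0,0,0.3,-0.3,1],
    [0.003,0,0,0,0.6,-0.5,1],
    [0.003,0,0,0,0.9,-0.5,1],
    [0.003,0,0,0,0.9,-0.5,1],
    [0.003,0,0,0,0.9,-0.5,1]
  ]
}}

```text
t: 14.6
eef_pos: [0.5427, -0.2124, 0.1858]
tool_rot: [[-0.107, 0.001, 0.994], [-0.994, 0.001, -0.107], [-0.001, -1.0, 0.001]]
force: [-9.2, 1.3, 5.7]
grip_width: 0.0105
```

```bash
python3 -c "
from h import *
now()"
```

```text
t 14.6 o [-11.4  -0.   85.1] a [-117.4    0.    85. ] b [94.6 -0.  85.1] tilt 0.05 roll 0.04 yaw -0.02 F [-9.16  1.28  5.68] M [0.32 2.   0.05] w 0.010511701347876778
```

Call:
{"method": "play_rows", "body": {
  "deltas": [
    [0,0,0,0,-0.5,-0.3,1],
    [0,0,0,0,-0.5,-0.3,0.8],
    [0,0,0,0,-0.5,-0.3,0.6],
    [0,0,0,0,-0.5,-0.3,0.5],
    [0,0,0,0,-0.5,-0.3,0.5],
    [0,0,0,0,-0.5,-0.3,0.5]
  ]
}}

```text
t: 15.35
eef_pos: [0.5442, -0.2123, 0.186]
tool_rot: [[-0.106, 0.004, 0.994], [-0.994, -0.001, -0.106], [0.0, -1.0, 0.004]]
force: [-0.5, -0.1, 0.1]
grip_width: 0.0427
```

```bash
python3 -c "
from h import *
now()"
```

```text
t 15.35 o [-9.6  0.1 85.3] a [-115.6    0.1   84.9] b [96.4  0.1 85.7] tilt 0.22 roll -0.01 yaw 0.02 F [-0.52 -0.06  0.14] M [-0.01 -0.03 -0.04] w 0.042730980943688955
```

Gripper is free. As a check, I'll nudge the handle forward lightly with the rear finger to make sure the panel is hard home.

Call:
{"method": "play_rows", "body": {
  "deltas": [
    [0,0,0,0,0,4,0.5],
    [0,0,0,0,0,8,0.5],
    [0,0,0,0,0,11,0.5],
    [0,0,0,0,0,12.5,0.5],
    [0,0,0,0,0,13.5,0.5],
    [0,0,0,0,0,13.5,0.5]
  ]
}}

```text
t: 16.1
eef_pos: [0.5575, -0.2138, 0.186]
tool_rot: [[-0.107, 0.004, 0.994], [-0.994, -0.001, -0.107], [0.0, -1.0, 0.004]]
force: [0.3, 0.1, -0.5]
grip_width: 0.0428
```

Call:
{"method": "play_rows", "body": {
  "deltas": [
    [0,0,0,0,0,0.7,0.5],
    [0,0,0,0,0,1.3,0.5],
    [0,0,0,0,0,1.3,0.5]
  ]
}}

```text
t: 16.48
eef_pos: [0.5578, -0.2139, 0.186]
tool_rot: [[-0.107, 0.002, 0.994], [-0.994, 0.0, -0.107], [-0.0, -1.0, 0.002]]
force: [-5.1, 0.4, 3.2]
grip_width: 0.0425
```

The push stalls at once, with 5 N reached within 0.3 mm and the panel at x≈-11.3, so the panel is hard home. I'll back off and lift away.

Call:
{"method": "play_rows", "body": {
  "deltas": [
    [0,0,0,0,0,-7,0.5],
    [0,0,0,0,0,-14,0.5],
    [0,0,0,0,0,-14.5,0.4],
    [0,0,0,0,-15,-14.5,0.4],
    [0,0,0,0,-40,-14.5,0.4],
    [0,0,0,0,-80,-14.5,0.4],
    [0,0,0,0,-130,-14.5,0.4],
    [0,0,0,0,-170,-60,0.4],
    [0,0,0,0,-170,-100,0.4],
    [0,0,0,0,-170,-100,0.4]
  ]
}}

```text
t: 17.73
eef_pos: [0.4564, -0.2035, 0.3576]
tool_rot: [[-0.108, 0.006, 0.994], [-0.994, 0.0, -0.108], [-0.001, -1.0, 0.006]]
force: [0.8, 0.1, 0.2]
grip_width: 0.0515
```

Run:
```python
from h import *
now()
Rp=Ro.from_euler('z',YAW).as_matrix()
im=grab_frame("side")[:,:,::-1].copy()
W=np.array([enc(-11.5+a*80,b*62,90) for a,b in((1,1),(1,-1),(-1,-1),(-1,1))]+[enc(-11.5,v*43,135) for v in(-1,1)])
im=cv2.resize(im[190:320,190:350],None,fx=4,fy=4,interpolation=cv2.INTER_CUBIC)
for p in ((proj("side",W[4:])-[190,190]+.5)*4).astype(int): cv2.circle(im,tuple(map(int,p)),4,(0,0,255),1)
cv2.imwrite("pics/s5.png",im)
```

```text
t 17.73 o [-97.6  -0.5 256.9] a [-203.6   -0.3  256.2] b [  8.4  -0.6 257.5] tilt 0.33 roll 0.04 yaw -0.09 F [0.81 0.06 0.17] M [ 0.02 -0.06 -0.  ] w 0.051455908812271696
```

View pics/s5.png

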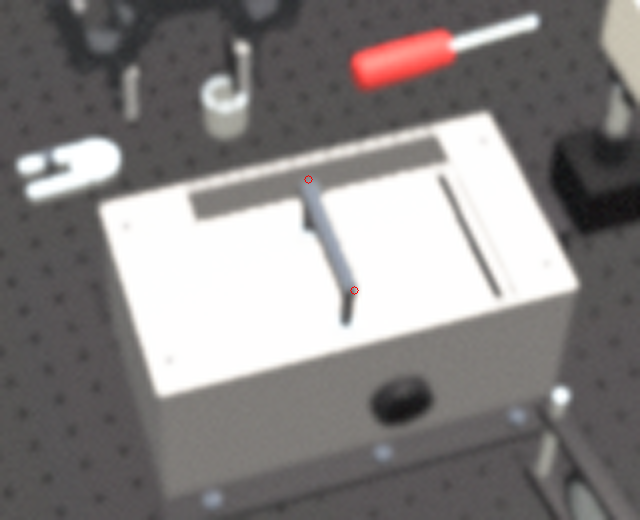

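The panel lies flat inside. The handle ends at (310,182) and (352,290) are on the positions predicted for panel x=-11.5 mm, and the neighbouring objects look unmoved. I'll hand the job in.

```bash
python3 -c "
from rig import *
print(job_done())"
```

```text
the job is handed in; nothing more can be done
None
```

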